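# Load two cores and hold the carrier home in the sample reader

## Robot

A 6-joint arm with a two-finger parallel gripper is mounted at the origin on the work surface. World frame = base frame: x ahead of the robot, y to its left, z up, the work surface at z = 0. Lengths are in m, angles in degrees, forces in N, time in s.
With the tool pointing down it reaches from about 0.25 to 0.8 m from the base axis. Payload 8.5 kg.
Tool frame: the origin (TCP) lies on the centre line of the jaws, within the pads' length; the fingertips stand 11 mm ahead of it and the grasp point (between the pads) lies 8 mm behind it; z points along the fingers, y is the line along which they close (so a half turn about z gives the same grasp; the last joint's range is limited). The gripper opens to 85 mm and grips with 20 to 120 N. Pads are 22 mm wide; open, the fingers measure 114 mm over their backs; the gripper's body (76 mm by 85 mm) begins 54 mm behind the grasp point. The pads swing forward as they close: fully open they stand 13 mm farther back than shut.
Start: joints at [-65.203, 13.648, -0.773, 75.585, 0, 90], TCP at [0.22, -0.477, 0.242] pointing down, gripper open.
Joint ranges: [-152.45, 152.45], [-59.26, 108.67], [-65.41, 83.53], [-104.44, 129.93], [-82.83, 76.93], [-180, 180]. Speed limits (degrees/s): [127.2, 127.2, 159.86, 180, 180, 180].

## Interface

Orientations are given as [roll, pitch, yaw] about the fixed x, y, z axes, in that order (R = Rz(yaw) Ry(pitch) Rx(roll)).
In Python, from station import * gives the robot as it stands.
- The arm moves only by the tool jog_arm, never from a script. Its argument "motion" is a list of rows, each a list of 5 numbers: the shift along the tool's x, y, z in m, then the turn about the tool's z in degrees, then the finger opening in m, from 0 to 0.0854. A call has 1 to 8 rows; each row shifts and turns the commanded pose from where the row before left it, along the tool's axes as they then stand; what a row does not reach is not made up. A row lasts 1/8 s, in which the tool goes at most 62.5 mm and 10.7 degrees, less where a joint would pass 70% of its speed; a pose out of reach is approached as far as the arm can. A call is refused whole if a number of a shift passes 0.0625 or a number of a turn 10.7, either way. A call with a gripper value outside its range is refused whole. The fingers move at their own pace and stop on an object; the grip force is fixed at half the most. Time passes only in rows, so rows that do not move let the fingers close. It gives the time, the measured TCP pose, the force, the opening and the grip force at its end, in the units of the state.
- get_state(): the state, without advancing time (a new reading comes with each control period).
- snapshot(name): name is "scene" or "side" or "wrist"; returns the picture (480x640x3 uint8, red, green, blue); there is no depth.
- camera_info(name): a dict with "intrinsics" (3x3 intrinsics, pixels), "D" ([k1, k2, p1, p2, k3] as OpenCV has them; the pictures are not rectified), "R" (3x3) and "t" (3): a world point X has camera coordinates R X + t. Camera axes: x right, y down, z forward; pixel columns grow to the right and rows downward; lengths in m; the calibration is good to about 2 mm. A picture is of the moment at which its call begins: read the wrist's pose just before it. camera_info takes no time and is no camera call; for the wrist camera it gives the pose at the moment of the call.
- job_done(): hands the job in; it is judged then, once.
The state is a dict: "time_s": time; "q": joint angles; "dq": joint speeds; "tau": joint torques, N m; "tcp_pos": TCP position; "tcp_rot": TCP orientation; "wrist_force": force on the tool from outside, world axes, zero at the start; "moment": the same for the moment, N m; "width": finger opening in m; "finger_force": force on a finger pad.
Only numpy, scipy, OpenCV 4.12 (cv2) and the standard library are available. Lean on these libraries where they do the work, as an engineer would, in place of code of your own. Each camera call takes 0.05 s, during which the arm holds its last target. There are 200 camera calls.

## Task

Take the two round stone cores from the steel tray and drop them one at a time, upright, into the two bores of the grey carrier, leaving the square prism and everything else alone. Then slide the loaded carrier up to the stop block and flat along the fence of the reader, and press it firmly into the fence and down onto the steel deck at once with one diagonal push. Finish while still holding that push: do not let go, because the reading is taken while the carrier is held there.

Things in the scene. Friction and masses are not known exactly. Their poses are not given: they have to be found in the camera images.
- core_a: round stone drill core (concrete grey), cylinder 22 mm diameter, 55 mm long, about 55 g, standing upright in the steel tray; origin at the centre of its underside, z up along its axis. The two cores are alike and either may go into either bore
- core_b: the other round stone core, identical to core_a (22 mm diameter, 55 mm long); origin at the centre of its underside, z up along its axis
- prism: square concrete prism 28 x 28 x 55 mm standing upright in the same tray among the cores, not part of the job and too big for the bores; origin at the centre of its underside
- tray: fixed shallow sheet-steel tray, 210 (x) x 150 (y) x 18 mm high, walls and floor 3 mm; origin at the centre of its underside; the cores and the prism stand in a row along its x axis, about 60 mm apart and within 25 mm of its long centre line
- carrier: loose grey plastic carrier block, 60 (its x) x 150 (its y) x 40 mm high, about 0.45 kg, lying on the reader's deck off the fence and stop; origin at the centre of its underside. On the middle of its top stands a grip tab 14 mm thick (x), 32 mm wide (y), 35 mm high. Two round bores 52 mm to either side of the tab, 24.5 mm diameter, 30 mm deep, open upwards; a seated core sticks out 25 mm
- bore_a (a point): centre of the mouth of the bore at the carrier's -y end, level with the block's top (40 mm above its underside); axes as the carrier's
- bore_b (a point): centre of the mouth of the bore at the carrier's +y end, level with the block's top; axes as the carrier's
- tab_top (a point): middle of the top of the carrier's grip tab, 75 mm above the carrier's underside; the tab reaches 35 mm down from here; axes as the carrier's
- deck: the reader's fixed flat steel deck, 170 (x) x 250 mm (y), 8 mm thick, its top 8 mm above the bench, polished so that the carrier slides easily (friction about 0.25, as on fence and stop); the origin lies on its top face, 15 mm towards +x and 20 mm towards +y of the middle of that face
- fence: fixed aluminium fence on the far (+x) side of the deck, 235 mm long (y), 30 mm high, 16 mm thick; a grey housing 42 mm high stands behind it. Origin: middle of the foot of its working face, on the deck's top; x is that face's normal, pointing from the carrier into the fence, y runs along it. The seated carrier, its x axis along the fence's x, has its origin at x = -30 mm in this frame
- stop: fixed aluminium stop block at the -y (right) end of the deck, 50 (x) x 20 (y) x 30 mm high; origin at the middle of the foot of its working face, on the deck's top; y points out of that face towards the carrier, x as the fence's. The carrier touching it has its origin at y = +75 mm in this frame
- beaker: loose glass beaker, 70 mm wide and 95 mm high, standing beyond the work, not part of the job; origin at the centre of its underside
- bottle: loose white plastic bottle with a cap, 60 mm wide and 150 mm high, standing beyond the tray, not part of the job; origin at the centre of its underside

How it is judged (in metres and radians):
On the way, in this order (a step that is already met when the one before it is completed fails the run):
1. one core stands in a bore of the carrier (((horizontal distance between core_a and bore_a below 0.006 m and z of core_a in the frame of bore_a below -0.026 m and angle between core_a's own z axis and vertical below 0.15 rad) or (horizontal distance between core_a and bore_b below 0.006 m and z of core_a in the frame of bore_b below -0.026 m and angle between core_a's own z axis and vertical below 0.15 rad) or (horizontal distance between core_b and bore_a below 0.006 m and z of core_b in the frame of bore_a below -0.026 m and angle between core_b's own z axis and vertical below 0.15 rad) or (horizontal distance between core_b and bore_b below 0.006 m and z of core_b in the frame of bore_b below -0.026 m and angle between core_b's own z axis and vertical below 0.15 rad))), for 0.2 s.
2. both cores stand in the carrier, one in each bore ((((horizontal distance between core_a and bore_a below 0.006 m and z of core_a in the frame of bore_a below -0.026 m and angle between core_a's own z axis and vertical below 0.15 rad) and (horizontal distance between core_b and bore_b below 0.006 m and z of core_b in the frame of bore_b below -0.026 m and angle between core_b's own z axis and vertical below 0.15 rad)) or ((horizontal distance between core_a and bore_b below 0.006 m and z of core_a in the frame of bore_b below -0.026 m and angle between core_a's own z axis and vertical below 0.15 rad) and (horizontal distance between core_b and bore_a below 0.006 m and z of core_b in the frame of bore_a below -0.026 m and angle between core_b's own z axis and vertical below 0.15 rad)))), for 0.2 s.
At the end, for the whole second after the job is handed in: A core in each bore (foot 26 mm or more below the mouth); carrier at rest, flat on the deck, square to the fence (0.03 rad) and within 4 mm of it, within 4.5 mm of the stop, and held: over 4 N on the fence and over 10 N on the deck (its weight is at most 7 N) ((((horizontal distance between core_a and bore_a below 0.006 m and z of core_a in the frame of bore_a below -0.026 m and angle between core_a's own z axis and vertical below 0.15 rad) and (horizontal distance between core_b and bore_b below 0.006 m and z of core_b in the frame of bore_b below -0.026 m and angle between core_b's own z axis and vertical below 0.15 rad)) or ((horizontal distance between core_a and bore_b below 0.006 m and z of core_a in the frame of bore_b below -0.026 m and angle between core_a's own z axis and vertical below 0.15 rad) and (horizontal distance between core_b and bore_a below 0.006 m and z of core_b in the frame of bore_a below -0.026 m and angle between core_b's own z axis and vertical below 0.15 rad))) and contact force between carrier and fence above 4 N and contact force between carrier and deck above 10 N and angle between the x axis of carrier and the x axis of fence, either way round below 0.03 rad and x of carrier in the frame of fence above -0.034 m and y of carrier in the frame of stop between 0.07 and 0.0795 m and z of carrier in the frame of deck below 0.003 m and angle between carrier's own z axis and vertical below 0.03 rad and linear speed of carrier below 0.01 m/s); the arm keeps its last pose, push and grip.
It fails at once if the square prism is knocked over or carried off (moved more than 30 mm) (distance of prism from where it was at the start of the episode above 0.03 m).
It fails at once if the beaker or the bottle is disturbed (moved more than 30 mm) (distance of any of beaker, bottle from where it was at the start of the episode above 0.03 m).
It also fails if it takes over 72 s, if anything falls off the work surface, if the arm or the gripper's body presses on something with over 40 N, if the wrist force passes 120 N, or if a joint passes its speed limit or range.

## Working session

There is one attempt and no reset: what is moved stays moved. The work goes in short steps, Python scripts to look and compute and a tool call to move; the robot and the scene stay as the last step left them, time stands still between calls to the robot, and variables do not carry over. Pictures are saved under pics/ and viewed, at most 10 in all, crops included, and the job is handed in when it is done.

Besides the shell and the picture viewer there is one more tool, called after "Emit:" as a command line: name --pt "numbers of a row" for each row, then --argument value for the rest. jog_arm: Moves the arm, as the interface text tells. Its arguments: {"type":"object","properties":{"motion":{"type":"array","items":{"type":"array","items":{"type":"number"}}}},"required":["motion"]}

```bash
mkdir -p pics; ls; python3 - <<'E'
from station import *
import cv2,numpy as np
s=get_state();print(s)
for n in("scene","side"):
    im=snapshot(n);cv2.imwrite(f"pics/{n}0.png",im[:,:,::-1]);c=camera_info(n);print(n,{k:np.round(v,4).tolist() for k,v in c.items()})
E
```

```text
pics
{'time_s': 0.0, 'q': array([-6.52026686e+01,  1.36792967e+01, -8.17531212e-01,  7.55858522e+01,
        1.50545653e-05,  9.00014548e+01]), 'dq': array([ 0.01128037, -0.03408695,  0.07470202,  0.15694562,  0.01929949,
        0.05012311]), 'tau': array([-1.65521142e-03, -5.38777471e+01,  3.46437764e+01,  1.84049289e-02,
       -1.39617705e-04,  9.13352721e-06]), 'tcp_pos': array([ 0.2200147 , -0.4762135 ,  0.24168883]), 'tcp_rot': array([-1.79917320e+02, -1.29551964e-05,  2.47958765e+01]), 'wrist_force': array([-0.19296263,  0.4144357 , -0.22122675]), 'moment': array([-0.02405947,  0.01082577, -0.0206935 ]), 'finger_force': 0.0, 'width': 0.08568871528455706}
scene {'intrinsics': [[614.348, 0.0, 314.9759], [0.0, 614.348, 242.2418], [0.0, 0.0, 1.0]], 'D': [-0.0322, 0.0, 0.0, 0.0, 0.0], 'R': [[0.2805, 0.9598, 0.0095], [0.837, -0.2397, -0.492], [-0.4699, 0.146, -0.8706]], 't': [-0.1907, -0.4856, 1.6023]}
side {'intrinsics': [[516.8903, 0.0, 320.8666], [0.0, 516.8903, 238.3585], [0.0, 0.0, 1.0]], 'D': [0.0198, 0.0, 0.0, 0.0, 0.0], 'R': [[-0.8022, -0.5966, -0.0222], [-0.3458, 0.4947, -0.7973], [0.4867, -0.6319, -0.6032]], 't': [0.5129, 0.2548, 0.6503]}
```

View pics/scene0.png

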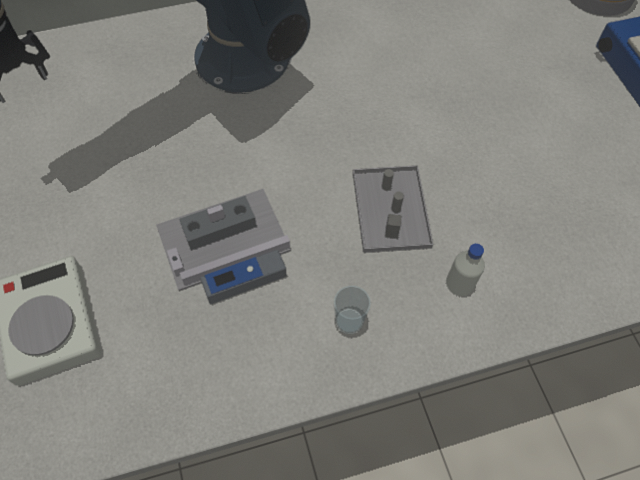

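View pics/side0.png

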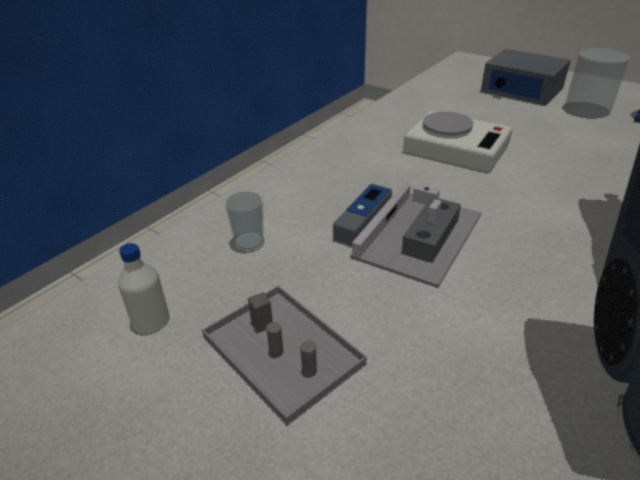

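The scene picture shows the cores at about (388,180) and (398,203) and the prism at (393,227). The carrier is around (218,222), its bores near (194,227) and (240,209), and the tab near (215,210). The side picture agrees: cores at (308,358) and (274,340), prism at (260,312).

```bash
cat > h.py <<'E'
from station import *
import cv2,numpy as np
def ray(c,uv):
    p=cv2.undistortPoints(np.float32([[uv]]),np.array(c["intrinsics"]),np.array(c["D"]))[0,0]
    R=np.array(c["R"]);return -R.T@np.array(c["t"]),R.T@np.array([p[0],p[1],1.])
def cast(c,uv,z):
    o,d=ray(c,uv);return o+d*(z-o[2])/d[2]
def proj(c,X):
    return cv2.projectPoints(np.float64(X).reshape(-1,1,3),cv2.Rodrigues(np.array(c["R"]))[0],np.array(c["t"]),np.array(c["intrinsics"]),np.array(c["D"]))[0][:,0]
def tri(c1,u1,c2,u2):
    A=0;b=0
    for c,u in((c1,u1),(c2,u2)):
        o,d=ray(c,u);d/=np.linalg.norm(d);M=np.eye(3)-np.outer(d,d);A=A+M;b=b+M@o
    return np.linalg.solve(A,b)
E
python3 - <<'E'
from h import *
c=camera_info("scene")
for n,uv,z in[("c1",(388,172),.058),("c2",(398,195),.058),("pr",(393,218),.058),("boreA",(194,227),.048),("boreB",(240,210),.048),("tab",(215,209),.083),
 ("tr1",(353,170),.018),("tr2",(417,166),.018),("tr3",(432,246),.018),("tr4",(365,251),.018),("dk1",(158,222),.008),("dk2",(264,190),.008),("bk",(350,322),0.),("bot",(463,285),0)]:print(n,cast(c,uv,z).round(3))
w=camera_info("wrist");s=get_state();print({k:np.round(v,4).tolist() for k,v in w.items()})
R=np.array(w["R"]);print("cam pos",-R.T@w["t"],s["tcp_pos"])
a,b=cv2.imread("pics/scene0.png"),cv2.imread("pics/side0.png")
x=cv2.resize(a[180:300,150:300],None,fx=4,fy=4,interpolation=2);cv2.imwrite("pics/cr.png",x)
E
```

```text
c1 [0.493 0.222 0.058]
c2 [0.556 0.222 0.058]
pr [0.608 0.192 0.058]
boreA [ 0.508 -0.215  0.048]
boreB [ 0.494 -0.113  0.048]
tab [ 0.5   -0.164  0.083]
tr1 [0.439 0.161 0.018]
tr2 [0.469 0.306 0.018]
tr3 [0.675 0.261 0.018]
tr4 [0.647 0.12  0.018]
dk1 [ 0.449 -0.291  0.008]
dk2 [ 0.43  -0.047  0.008]
bk [0.785 0.043 0.   ]
bot [0.772 0.296 0.   ]
{'intrinsics': [[389.6957, 0.0, 323.281], [0.0, 389.6957, 239.3767], [0.0, 0.0, 1.0]], 'D': [-0.0539, 0.0, 0.0, 0.0, 0.0], 'R': [[0.4191, -0.9079, -0.0007], [-0.8692, -0.4014, 0.2886], [-0.2623, -0.1203, -0.9575]], 't': [-0.5231, -0.0387, 0.3791]}
cam pos [ 0.28496865 -0.44484651  0.37374976] [ 0.22004914 -0.47627386  0.24173022]
```

View pics/cr.png

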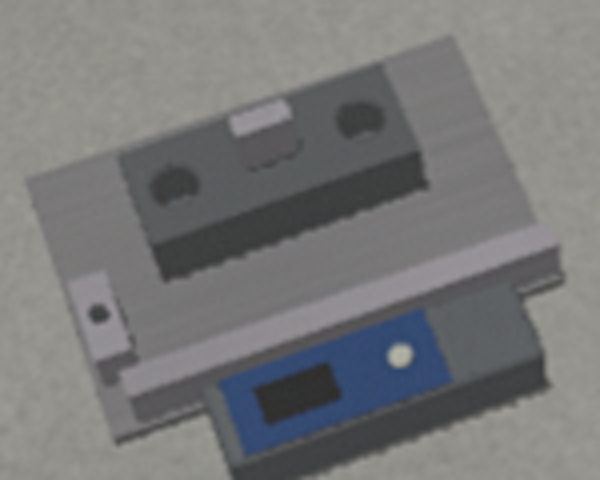

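Emit:
jog_arm --pt "0.048 -0.02 0 0 0.06" --pt "0.048 -0.02 0 0 0.06" --pt "0.048 -0.02 0 0 0.06" --pt "0.048 -0.02 0 0 0.06" --pt "0.048 -0.02 0 0 0.06" --pt "0.048 -0.02 0 0 0.06" --pt "0.048 -0.02 0 0 0.06" --pt "0.03 -0.02 0 0 0.06"

```text
time_s: 1.1
tcp_pos: [0.4866, -0.176, 0.2418]
tcp_rot: [-180.0, 0.0, 24.9]
wrist_force: [0.3, -0.5, 0.1]
width: 0.0602
finger_force: 0.0
```

Emit:
jog_arm --pt "0 0 0 9 0.06" --pt "0 0 0 9 0.06" --pt "0 0 0 0 0.06" --pt "0 0 0 0 0.06"

```text
time_s: 1.6
tcp_pos: [0.4852, -0.1778, 0.2421]
tcp_rot: [-180.0, 0.0, 7.0]
wrist_force: [0.4, 0.7, 0.0]
width: 0.0598
finger_force: 0.0
```

```bash
python3 - <<'E'
from h import *
import pickle
s=get_state();c=camera_info("wrist");im=snapshot("wrist");print(s["time_s"],s["tcp_pos"],s["tcp_rot"],s["q"])
pickle.dump((s,c,im),open("w1.pkl","wb"));cv2.imwrite("pics/w1.png",im[:,:,::-1])
E
```

```text
1.6 [ 0.48515176 -0.1778458   0.24214314] [-1.79983899e+02  2.21811782e-02  6.98080081e+00] [-2.01342251e+01  1.28561936e+01 -1.85124184e+00  7.53196464e+01
  4.22162603e-03  1.52884976e+02]
```

View pics/w1.png

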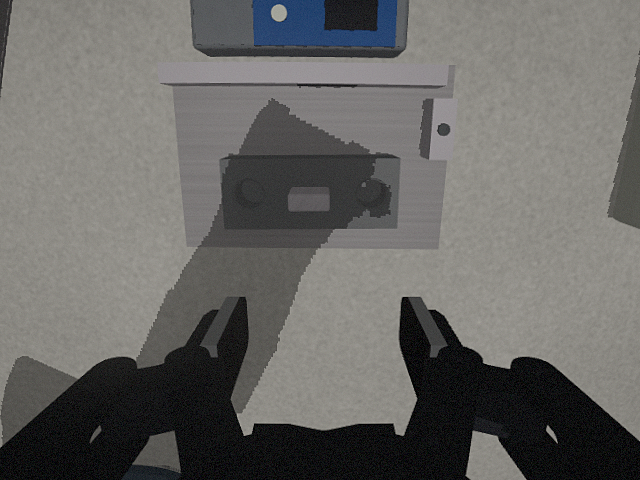

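The wrist picture shows the carrier top from (222,157) to (398,229), bores near (251,192) and (370,192) and the tab top near (309,199). The fence runs along rows 64–86 and the stop is at about (440,130). I'll enlarge this to pick corners.

```bash
python3 - <<'E'
from h import *
import pickle
s,c,im=pickle.load(open("w1.pkl","rb"))
g=im[50:260,150:470].astype(float).mean(2);g=255*np.clip((g-20)/150,0,1)**.6
x=cv2.resize(g.astype(np.uint8),None,fx=2.5,fy=2.5,interpolation=cv2.INTER_CUBIC)
for i in range(0,320,20):cv2.line(x,(int(i*2.5),0),(int(i*2.5),6 if i%100 else 14),255)
for i in range(0,210,20):cv2.line(x,(0,int(i*2.5)),(6 if (i+50)%100 else 14,int(i*2.5)),255)
cv2.imwrite("pics/w1c.png",x)
E
```

```text
(no output)
```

View pics/w1c.png

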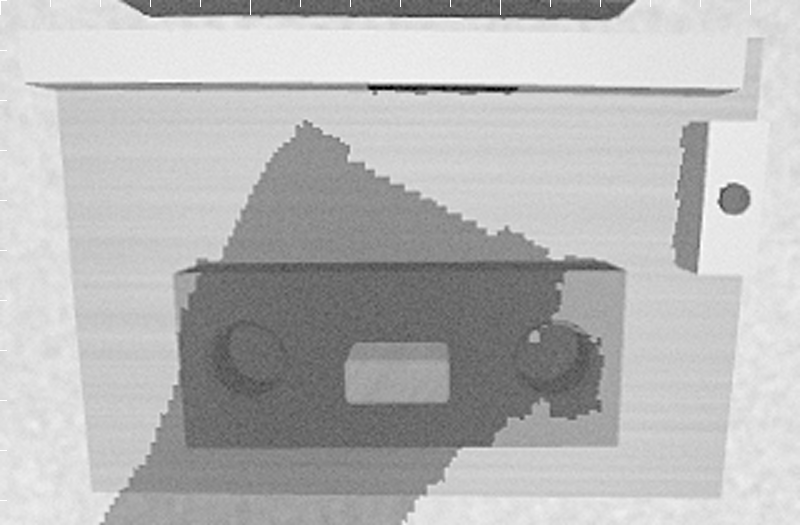

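The enlargement gives clear carrier top corners (175,271), (626,270), (619,446) and (187,447). The bore mouths are at (250,357) and (552,357), the fence's top front edge runs (25,84)–(740,90), and the stop's top edge runs (708,122)–(698,272).

```bash
python3 - <<'E'
from h import *
import pickle
s,c,im=pickle.load(open("w1.pkl","rb"))
P=lambda x,y,z:cast(c,(150+x/2.5,50+y/2.5),z)[:2]
cs=np.array([P(175,271,.048),P(626,270,.048),P(619,446,.048),P(187,447,.048)]);print(cs.round(4),np.linalg.norm(cs-np.roll(cs,1,0),axis=1))
m=cs.mean(0);print("carrier",m,"yaw",[np.degrees(np.arctan2(*(-(a-b)*[1,-1])))for a,b in((cs[0],cs[1]),(cs[3],cs[2]))])
A=P(552,357,.048);B=P(250,357,.048);print("A",A,"B",B,(A+B)/2,np.linalg.norm(A-B),"yaw",np.degrees(np.arctan2(-(B-A)[0],(B-A)[1])))
f=np.array([P(25,84,.038),P(740,90,.038)]);d=f[0]-f[1];print("fence",f,np.degrees(np.arctan2(-d[0],d[1])),np.linalg.norm(d),[P(100,90.5,.008),P(700,94,.008)])
t=np.array([P(708,122,.038),P(698,272,.038)]);d=t[0]-t[1];print("stop",t,np.degrees(np.arctan2(d[1],d[0])),np.linalg.norm(d))
E
```

```text
[[ 0.5178 -0.0869]
 [ 0.5361 -0.2349]
 [ 0.4764 -0.2431]
 [ 0.4579 -0.094 ]] [0.06036744 0.14913617 0.06024083 0.15022552]
carrier [ 0.49704207 -0.1647291 ] yaw [np.float64(7.041418956151213), np.float64(7.091283999736265)]
A [ 0.50437082 -0.21509006] B [ 0.49203876 -0.11369804] [ 0.49820479 -0.16439405] 0.10213922013247474 yaw 6.934679530406355
fence [[ 0.57159021 -0.03193555]
 [ 0.59752795 -0.26409737]] 6.374804376871801 0.2336062432114889 [array([ 0.57359458, -0.04678565]), array([ 0.59796387, -0.25869689])]
stop [[ 0.58631298 -0.25555763]
 [ 0.53792849 -0.26157697]] 7.0915174437572 0.048757474698830905
```

Emit:
jog_arm --pt "0 0 0 -10.7 0.06" --pt "0 0 0 -10.7 0.06" --pt "0 0 0 -10.7 0.06" --pt "0 0 0 -10.7 0.06" --pt "0 0 0 -10.7 0.06" --pt "0 0 0 -10.7 0.06" --pt "0 0 0 -10.7 0.06" --pt "0 0 0 -10.7 0.06"

```text
time_s: 2.65
tcp_pos: [0.4852, -0.178, 0.2423]
tcp_rot: [-180.0, -0.0, 92.8]
wrist_force: [-0.3, 0.8, -0.1]
width: 0.0598
finger_force: 0.0
```

Emit:
jog_arm --pt "0.05 0.0066 0 0 0.06" --pt "0.05 0.0066 0 0 0.06" --pt "0.05 0.0066 0 0 0.06" --pt "0.05 0.0066 0 0 0.06" --pt "0.05 0.0066 0 0 0.06" --pt "0.05 0.0066 0 0 0.06" --pt "0.05 0.0066 0 0 0.06" --pt "0.048 0.0066 0 0 0.06"

```text
time_s: 3.65
tcp_pos: [0.5214, 0.2236, 0.2424]
tcp_rot: [180.0, -0.0, 92.5]
wrist_force: [0.3, -0.5, -0.1]
width: 0.0602
finger_force: 0.0
```

Emit:
jog_arm --pt "0 0 0 -10.7 0.06" --pt "0 0 0 -10.7 0.06" --pt "0 0 0 -10.7 0.06" --pt "0 0 0 -10.7 0.06" --pt "0 0 0 -10.7 0.06" --pt "0 0 0 -10.7 0.06" --pt "0 0 0 -10.7 0.06" --pt "0 0 0 0 0.06"

```text
time_s: 4.65
tcp_pos: [0.5214, 0.2218, 0.2423]
tcp_rot: [-180.0, -0.0, 167.3]
wrist_force: [-0.2, -0.1, -0.6]
width: 0.0602
finger_force: 0.0
```

```bash
python3 - <<'E'
from h import *
import pickle
s=get_state();c=camera_info("wrist");im=snapshot("wrist");print(s["time_s"],s["tcp_pos"],s["tcp_rot"],s["q"])
pickle.dump((s,c,im),open("w2.pkl","wb"))
x=im[:,:,::-1].astype(float);x=255*np.clip(x/170,0,1)**.7
cv2.imwrite("pics/w2.png",x.astype(np.uint8))
E
```

```text
4.65 [0.52144551 0.22184667 0.24228403] [-1.79999839e+02 -1.04133144e-02  1.67289594e+02] [2.30440024e+01 1.77838049e+01 5.00346922e+00 7.72282092e+01
 5.95393254e-03 3.57544081e+01]
```

View pics/w2.png

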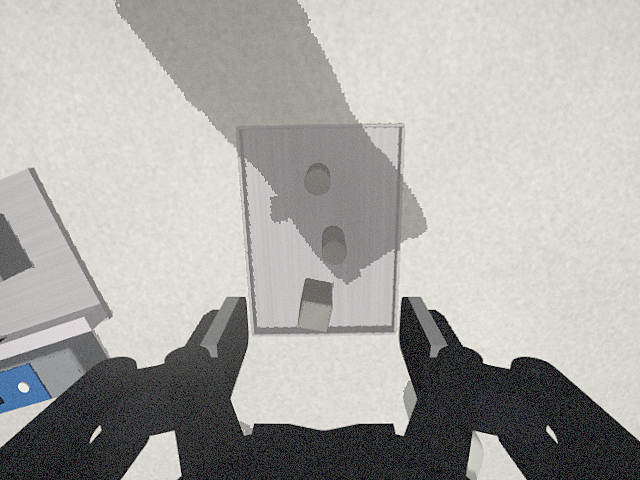

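The cores are at about (317,180) and (333,245), with the prism at (317,305). The tray spans (238,124)–(398,332). I'll enlarge the cores.

```bash
python3 - <<'E'
from h import *
import pickle
s,c,im=pickle.load(open("w2.pkl","rb"))
g=im[155:275,290:370].astype(float).mean(2);g=cv2.GaussianBlur(g,(0,0),.7);g=255*np.clip((g-40)/60,0,1)
x=cv2.resize(g.astype(np.uint8),None,fx=5,fy=5,interpolation=cv2.INTER_CUBIC)
cv2.imwrite("pics/w2c.png",x)
E
```

```text
(no output)
```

View pics/w2c.png

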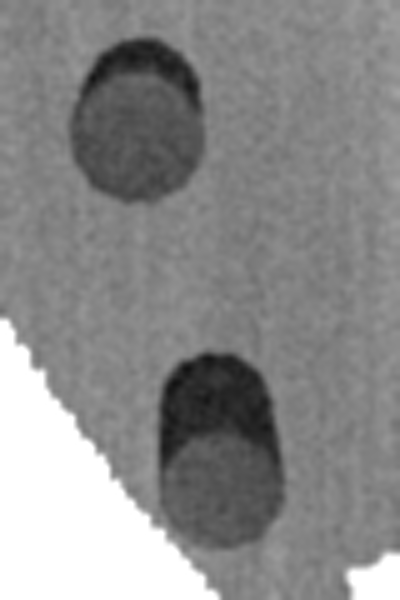

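Core tops, full-frame: core 1 centre (317.5,182.2), core 2 centre (334.6,252.8).

```bash
python3 - <<'E'
from h import *
import pickle
s,c,im=pickle.load(open("w2.pkl","rb"))
y=np.radians(s["tcp_rot"][2]);R=np.array([[np.cos(y),np.sin(y)],[np.sin(y),-np.cos(y)]])
for uv in((317.5,182.2),(334.6,252.8)):
    p=cast(c,uv,.058)[:2];print(p,"tool dx,dy",R.T@(p-s["tcp_pos"][:2]))
print("prism",cast(c,(315,317),.058))
E
```

```text
[0.49265568 0.22373485] tool dx,dy [ 0.02849977 -0.00449252]
[0.55494595 0.22443312] tool dx,dy [-0.03211041  0.00989395]
prism [0.61103091 0.19413543 0.058     ]
```

Emit:
jog_arm --pt "0.0285 -0.0045 0 0 0.06" --pt "0 0 0.05 0 0.06" --pt "0 0 0.05 0 0.06" --pt "0 0 0.05 0 0.06" --pt "0 0 0.031 0 0.06" --pt "0 0 0.02 0 0.06" --pt "0 0 0 0 0.06" --pt "0 0 0 0 0.06"

```text
time_s: 5.7
tcp_pos: [0.4932, 0.2241, 0.0422]
tcp_rot: [180.0, 0.0, 167.2]
wrist_force: [-0.7, 0.2, 0.1]
width: 0.0602
finger_force: 0.0
```

Emit:
jog_arm --pt "0 0 0 0 0.015" --pt "0 0 0 0 0.015" --pt "0 0 0 0 0.015" --pt "0 0 0 0 0.015" --pt "0 0 0 0 0.015"

```text
time_s: 6.32
tcp_pos: [0.4931, 0.2241, 0.0422]
tcp_rot: [180.0, 0.1, 167.3]
wrist_force: [-0.7, -2.4, 6.2]
width: 0.0205
finger_force: 58.4
```

Emit:
jog_arm --pt "0 0 -0.02 0 0.015" --pt "0 0 -0.05 0 0.015" --pt "0 0 -0.05 0 0.015" --pt "0 0 0 10.7 0.015" --pt "0 0 0 10.7 0.015" --pt "0 0 0 10.7 0.015" --pt "0 0 0 10.7 0.015" --pt "0 0 0 10.7 0.015"

```text
time_s: 7.32
tcp_pos: [0.4926, 0.2239, 0.1616]
tcp_rot: [180.0, -0.0, 113.4]
wrist_force: [-0.3, 0.3, 0.1]
width: 0.0201
finger_force: 58.6
```

Emit:
jog_arm --pt "0 0 0 8.4 0.015" --pt "0 0 0 8.4 0.015" --pt "-0.05 -0.005 0 0 0.015" --pt "-0.05 -0.005 0 0 0.015" --pt "-0.05 -0.005 0 0 0.015" --pt "-0.05 -0.005 0 0 0.015" --pt "-0.05 -0.005 0 0 0.015" --pt "-0.05 -0.005 0 0 0.015"

```text
time_s: 8.32
tcp_pos: [0.4993, -0.0791, 0.1617]
tcp_rot: [180.0, 0.0, 97.0]
wrist_force: [1.2, 0.2, 0.3]
width: 0.0205
finger_force: 58.6
```

Emit:
jog_arm --pt "-0.046 -0.0043 0 0 0.015" --pt "-0.046 -0.0043 0 0 0.015" --pt "-0.046 -0.0043 0 0 0.015" --pt "0 0 0 0 0.015" --pt "0 0 0 0 0.015" --pt "0 0 0 0 0.015"

```text
time_s: 9.07
tcp_pos: [0.5034, -0.2151, 0.1614]
tcp_rot: [-180.0, -0.0, 97.1]
wrist_force: [-0.5, -0.6, -1.1]
width: 0.0202
finger_force: 58.6
```

```bash
python3 - <<'E'
from h import *
import pickle
s=get_state();c=camera_info("wrist");im=snapshot("wrist");print(s["time_s"],s["tcp_pos"],s["tcp_rot"],s["wrist_force"],s["width"],s["q"][5])
pickle.dump((s,c,im),open("w3.pkl","wb"))
x=im[:,:,::-1].astype(float);x=255*np.clip(x/170,0,1)**.6
cv2.imwrite("pics/w3.png",x.astype(np.uint8))
A=np.array([.5039,-.2163]);y=np.radians(s["tcp_rot"][2]);R=np.array([[np.cos(y),np.sin(y)],[np.sin(y),-np.cos(y)]])
print(R.T@(A-s["tcp_pos"][:2]),proj(c,[[*A,.048],[.4911,-.1131,.048],[*s["tcp_pos"]]]))
E
```

```text
9.075 [ 0.503372   -0.21508118  0.16143004] [-1.79999391e+02 -1.70383049e-02  9.70576165e+01] [-0.47135695 -0.61953015 -1.10248391] 0.020150899485922864 59.798503270388935
[-0.00127446  0.00037424] [[326.56877078 241.82484882]
 [326.86661166  72.81057256]
 [328.30124839 326.65969301]]
```

View pics/w3.png

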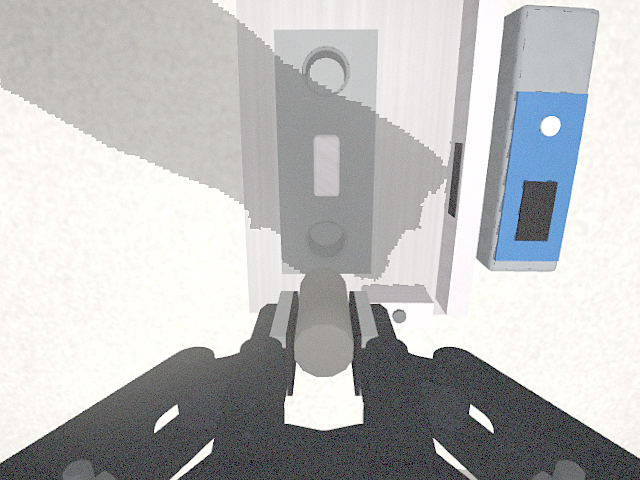

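The core is held upright with its top at about (324,349). Bore A is at about (326,240), bore B at (326.5,71.5), and the stop face is near v≈290 at u≈400. I'll check the centres from intensity profiles.

```bash
python3 - <<'E'
from h import *
import pickle
s,c,im=pickle.load(open("w3.pkl","rb"))
g=cv2.GaussianBlur(im.astype(np.float32).mean(2),(0,0),1)
def edges(p,q,n=2,t=1.2):
    L=int(np.hypot(q[0]-p[0],q[1]-p[1]))*2
    us=np.linspace(p[0],q[0],L);vs=np.linspace(p[1],q[1],L)
    a=cv2.remap(g,us[None].astype(np.float32),vs[None].astype(np.float32),1)[0];d=np.gradient(a)*2
    return [(round(float(us[i]),1),round(float(vs[i]),1),round(float(d[i]),1)) for i in range(1,L-1) if abs(d[i])>t and abs(d[i])>=abs(d[i-1]) and abs(d[i])>abs(d[i+1])]
print("A row",edges((295,240),(360,240)));print("A col",edges((326,205),(326,268)))
print("B row",edges((290,72),(370,72)));print("B col",edges((326,35),(326,110)))
for v in (280,290,310,330,345,352):print("core row",v,edges((285,v),(365,v),t=3))
print("core col",edges((324,255),(324,385)))
print("car row",edges((262,215),(390,215)),edges((262,110),(390,110)))
print("car col",edges((290,15),(290,290)))
tp=s["tcp_pos"]
print(proj(c,[[tp[0],tp[1],.1772],[tp[0],tp[1],.1222]]))
th=np.linspace(0,2*np.pi,360)
for z in(.1772,.1222):
    q=proj(c,np.c_[tp[0]+.011*np.cos(th),tp[1]+.011*np.sin(th),0*th+z]);print(q.min(0),q.max(0))
for b in((.5039,-.2163),(.4911,-.1131)):
    q=proj(c,np.c_[b[0]+.01225*np.cos(th),b[1]+.01225*np.sin(th),0*th+.048]);print("bore pred",q.min(0),q.max(0))
E
```

```text
A row [(303.6, 240.0, -2.4), (307.6, 240.0, -2.4), (314.1, 240.0, 3.0), (337.3, 240.0, -4.3), (344.4, 240.0, 3.9), (347.4, 240.0, 1.8)]
A col [(326.0, 219.6, -2.6), (326.0, 222.6, 2.1), (326.0, 244.3, -2.4), (326.0, 257.4, 2.8), (326.0, 263.5, 1.6), (326.0, 266.5, -3.0)]
B row [(298.6, 72.0, 11.7), (301.6, 72.0, -10.9), (305.1, 72.0, -9.7), (309.6, 72.0, 18.3), (343.3, 72.0, -19.4), (346.4, 72.0, 10.8), (349.4, 72.0, 7.5)]
B col [(326.0, 45.6, -10.1), (326.0, 49.6, -11.1), (326.0, 53.6, 1.2), (326.0, 57.7, 20.7), (326.0, 84.3, -6.3), (326.0, 88.4, -14.0), (326.0, 93.4, -2.0), (326.0, 96.9, 1.6)]
core row 280 [(301.6, 280.0, -27.8), (343.9, 280.0, 24.9), (360.5, 280.0, -5.9), (363.5, 280.0, 4.2)]
core row 290 [(292.5, 290.0, -4.6), (296.6, 290.0, 6.5), (299.6, 290.0, -29.4), (346.4, 290.0, 30.3), (349.4, 290.0, -11.0), (353.4, 290.0, 4.8), (360.5, 290.0, -13.2)]
core row 310 [(289.5, 310.0, -20.8), (297.6, 310.0, 12.9), (348.4, 310.0, -13.6), (356.4, 310.0, 21.2)]
core row 330 [(286.5, 330.0, -19.8), (295.6, 330.0, 14.4), (351.4, 330.0, -15.5), (360.5, 330.0, 20.7)]
core row 345 [(285
[... 187 characters left out ...]
.5, 2.7), (324.0, 267.5, -1.9), (324.0, 298.7, 1.4), (324.0, 324.3, 3.8), (324.0, 376.5, 43.5), (324.0, 380.5, -2.7)]
car row [(276.1, 215.0, 1.3), (279.6, 215.0, -10.8), (372.4, 215.0, 8.9), (378.5, 215.0, -1.5)] [(275.6, 110.0, -10.4), (370.4, 110.0, 9.6), (375.4, 110.0, 18.3)]
car col [(290.0, 29.5, -12.5), (290.0, 64.6, -17.3), (290.0, 67.6, 1.4), (290.0, 266.5, 16.5), (290.0, 273.5, 13.8)]
[[328.91050401 349.74651984]
 [327.20692292 285.29187184]]
[296.78577656 321.11754832] [361.02534069 376.8526349 ]
[304.11625078 263.61995306] [350.2931309  306.18887833]
bore pred [307.98624914 223.82540314] [345.14840324 259.33264571]
bore pred [306.02945102  50.46862729] [347.69928921  94.64774475]
```

```bash
python3 - <<'E'
from h import *
import pickle
from scipy.spatial.transform import Rotation as Ro
for k in(1,2,3):
    s,c,im=pickle.load(open(f"w{k}.pkl","rb"))
    T=Ro.from_euler("xyz",s["tcp_rot"],degrees=True).as_matrix();R=np.array(c["R"])
    print(k,T.T@(-R.T@np.array(c["t"])-s["tcp_pos"]),(R@T).round(4).tolist())
s=get_state();print(s["q"],s["tcp_rot"])
E
```

```text
1 [ 0.07177631 -0.00086829 -0.13200549] [[-0.0004, 1.0, -0.0003], [-0.9575, -0.0004, -0.2884], [-0.2884, 0.0002, 0.9575]]
2 [ 0.07596423  0.00017169 -0.13200799] [[-0.0003, 1.0, -0.0002], [-0.9568, -0.0003, -0.2907], [-0.2907, 0.0001, 0.9568]]
3 [ 0.07468007 -0.00202459 -0.13198167] [[-0.0003, 1.0, -0.0011], [-0.9571, -0.0006, -0.2898], [-0.2898, 0.0009, 0.9571]]
[-2.31332493e+01  1.80436062e+01 -6.73246159e+00  6.52333690e+01
  9.82135649e-03  5.97946284e+01] [-1.79996786e+02 -1.32355484e-02  9.70721211e+01]
```

```bash
python3 - <<'E'
from h import *
import pickle
s,c,im=pickle.load(open("w3.pkl","rb"))
yw=np.radians(7.0);X=np.array([np.cos(yw),np.sin(yw)]);Y=np.array([-np.sin(yw),np.cos(yw)]);o=np.array([.4975,-.1647])
for y in(-.075,-.045,.0,.03,.075):
    print(y,proj(c,[[*(o+sx*.03*X+y*Y),z] for sx in(-1,1) for z in(.048,.008)]).round(1).tolist())
g=cv2.GaussianBlur(im.astype(np.float32).mean(2),(0,0),.8)
for v in(60,110,130,180,205,225):
    d=np.diff(g[v]);print(v,[(i+.5,round(float(d[i]),1)) for i in range(260,400) if abs(d[i])>2.5 and abs(d[i])>=max(abs(d[i-1]),abs(d[i+1]))])
for u in(285,300,350,365):
    d=np.diff(g[:,u]);print(u,[(i+.5,round(float(d[i]),1)) for i in range(15,290) if abs(d[i])>3 and abs(d[i])>=max(abs(d[i-1]),abs(d[i+1]))])
E
```

```text
-0.075 [[282.0, 274.3], [287.2, 254.9], [370.7, 274.3], [364.6, 254.9]]
-0.045 [[280.7, 231.6], [286.2, 217.2], [372.3, 231.6], [365.9, 217.3]]
0.0 [[278.5, 162.0], [284.6, 156.5], [374.9, 162.1], [367.8, 156.6]]
0.03 [[277.0, 111.7], [283.5, 113.2], [376.6, 111.8], [369.1, 113.3]]
0.075 [[274.9, 30.6], [281.9, 43.9], [379.3, 30.7], [371.0, 44.0]]
60 [(274.5, -10.5), (279.5, 5.5), (282.5, 15.8), (303.5, -11.1), (307.5, -11.1), (315.5, 18.2), (334.5, -16.3), (342.5, 12.9), (347.5, 9.3), (376.5, 17.8)]
110 [(275.5, -13.7), (370.5, 11.8), (375.5, 21.6)]
130 [(272.5, 2.6), (276.5, -12.7), (374.5, 8.9)]
180 [(278.5, -11.8), (313.5, 18.4), (338.5, -15.6), (373.5, 7.4)]
205 [(279.5, -11.0), (372.5, 9.9)]
225 [(279.5, -11.9), (372.5, 9.7)]
285 [(29.5, -16.0), (63.5, -25.5), (262.5, 20.2), (273.5, 15.6)]
300 [(28.5, -15.5), (72.5, -18.6), (272.5, 25.2), (281.5, -12.7), (284.5, -10.1), (287.5, -5.5)]
350 [(28.5, -16.6), (100.5, -22.0), (273.5, 39.1)]
365 [(28.5, -15.5), (105.5, -21.6), (273.5, 10.5), (277.5, 26.4), (284.5, -28.4)]
```

Emit:
jog_arm --pt "0 0.0022 0 0 0.015" --pt "0 0 0.03 0 0.015" --pt "0 0 0.03 0 0.015" --pt "0 0 0.01 0 0.015" --pt "0 0 0.003 0 0.015" --pt "0 0 0.003 0 0.015" --pt "0 0 0.002 0 0.015" --pt "0 0 0 0 0.015"

```text
time_s: 10.12
tcp_pos: [0.5058, -0.2159, 0.0837]
tcp_rot: [180.0, 0.0, 97.0]
wrist_force: [0.2, 0.4, -0.7]
width: 0.0202
finger_force: 58.7
```

Emit:
jog_arm --pt "0.0005 0 0.004 0 0.015" --pt "0 0 0.004 0 0.015" --pt "0 0 0.004 0 0.015" --pt "0 0 0.004 0 0.015" --pt "0 0 0 0 0.015"

```text
time_s: 10.75
tcp_pos: [0.5053, -0.2152, 0.0669]
tcp_rot: [-180.0, -0.0, 97.0]
wrist_force: [0.9, -0.5, 0.3]
width: 0.0205
finger_force: 58.7
```

Emit:
jog_arm --pt "0 0 0 0 0.036" --pt "0 0 0 0 0.036" --pt "0 0 0 0 0.036" --pt "0 0 -0.03 0 0.036" --pt "0 0 -0.045 0 0.036" --pt "0 0 -0.045 0 0.06" --pt "0.0477 0.0117 0 0 0.06" --pt "0.0477 0.0117 0 0 0.06"

```text
time_s: 11.75
tcp_pos: [0.5175, -0.1172, 0.1881]
tcp_rot: [179.9, 0.0, 96.9]
wrist_force: [1.0, 0.1, -0.8]
width: 0.0601
finger_force: 0.0
```

Emit:
jog_arm --pt "0.0477 0.0117 0 0 0.06" --pt "0.0477 0.0117 0 0 0.06" --pt "0.0477 0.0117 0 0 0.06" --pt "0.0477 0.0117 0 0 0.06" --pt "0.0477 0.0117 0 0 0.06" --pt "0.0477 0.0117 0 0 0.06" --pt "0.0477 0.0117 0 0 0.06" --pt "0 0 0 -10 0.06"

```text
time_s: 12.75
tcp_pos: [0.5578, 0.227, 0.187]
tcp_rot: [180.0, -0.0, 107.4]
wrist_force: [0.3, -0.5, -0.0]
width: 0.0598
finger_force: 0.0
```

Emit:
jog_arm --pt "0 0 0 -10 0.06" --pt "0 0 0 -10 0.06" --pt "0 0 0 -10 0.06" --pt "0 0 0 -10 0.06" --pt "0 0 0 -10 0.06" --pt "0 0 0 -10 0.06" --pt "0 0 0 0 0.06" --pt "0 0 0 0 0.06"

```text
time_s: 13.75
tcp_pos: [0.5577, 0.2237, 0.1874]
tcp_rot: [180.0, -0.0, 166.8]
wrist_force: [0.0, 0.5, -0.1]
width: 0.0598
finger_force: 0.0
```

```bash
python3 - <<'E'
from h import *
import pickle
s=get_state();c=camera_info("wrist");im=snapshot("wrist");sc=snapshot("scene");print(s["time_s"],s["tcp_pos"],s["tcp_rot"],s["q"][5])
pickle.dump((s,c,im),open("w4.pkl","wb"))
y=np.radians(s["tcp_rot"][2]);R=np.array([[np.cos(y),np.sin(y)],[np.sin(y),-np.cos(y)]])
print("tool d",R.T@(np.array([.5570,.2238])-s["tcp_pos"][:2]))
x=im[:,:,::-1].astype(float);x=cv2.resize((255*np.clip(x/150,0,1)**.6).astype(np.uint8),(440,330))
z=cv2.resize(sc[185:255,160:290,::-1],None,fx=2.7,fy=2.7,interpolation=2)
o=np.zeros((330,800,3),np.uint8);o[:,:440]=x;o[:z.shape[0],445:445+z.shape[1]]=z
cv2.imwrite("pics/w4.png",o)
print("core2 pred px (uncorrected)",proj(c,[.5549,.2244,.058]))
E
```

```text
13.75 [0.5577483  0.22366395 0.18735375] [ 1.79995019e+02 -2.62962572e-03  1.66777483e+02] 35.071160888877166
tool d [ 7.59583096e-04 -3.87203247e-05]
core2 pred px (uncorrected) [[323.15064367 230.68015833]]
```

View pics/w4.png

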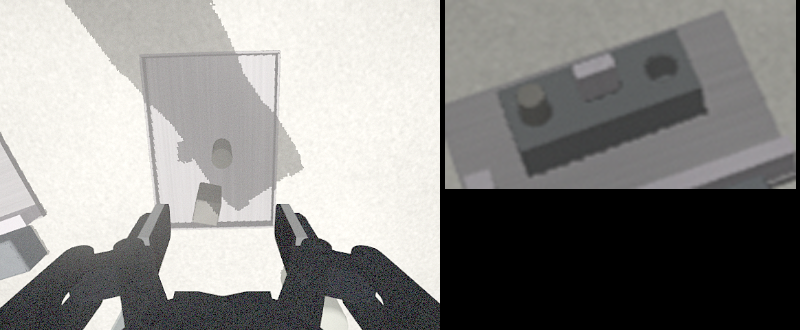

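Core 1 stands in bore A at crop (532,98), sticking out a little. Core 2 sits at about (222,157) in the left view, where I predicted it.

Emit:
jog_arm --pt "0.0008 0 0.045 0 0.06" --pt "0 0 0.045 0 0.06" --pt "0 0 0.035 0 0.06" --pt "0 0 0.02 0 0.06" --pt "0 0 0 0 0.06" --pt "0 0 0 0 0.06"

```text
time_s: 14.6
tcp_pos: [0.5575, 0.2241, 0.0432]
tcp_rot: [180.0, 0.0, 167.0]
wrist_force: [0.4, -0.5, 0.0]
width: 0.0602
finger_force: 0.0
```

Emit:
jog_arm --pt "0 0 0 0 0.015" --pt "0 0 0 0 0.015" --pt "0 0 0 0 0.015" --pt "0 0 0 0 0.015" --pt "0 0 0 0 0.015" --pt "0 0 -0.01 0 0.015" --pt "0 0 -0.05 0 0.015" --pt "0 0 -0.06 0 0.015"

```text
time_s: 15.6
tcp_pos: [0.5561, 0.2235, 0.1632]
tcp_rot: [-179.9, -0.1, 167.0]
wrist_force: [0.6, 0.8, -1.3]
width: 0.02
finger_force: 58.8
```

Emit:
jog_arm --pt "0 0 0 10 0.015" --pt "0 0 0 10 0.015" --pt "0 0 0 10 0.015" --pt "0 0 0 10 0.015" --pt "0 0 0 10 0.015" --pt "0 0 0 10 0.015" --pt "0 0 0 10 0.015" --pt "-0.0467 -0.0148 0 0 0.015"

```text
time_s: 16.6
tcp_pos: [0.5485, 0.1772, 0.1625]
tcp_rot: [180.0, -0.0, 97.0]
wrist_force: [0.5, -0.4, -0.0]
width: 0.0206
finger_force: 58.8
```

Emit:
jog_arm --pt "-0.0467 -0.0148 0 0 0.015" --pt "-0.0467 -0.0148 0 0 0.015" --pt "-0.0467 -0.0148 0 0 0.015" --pt "-0.0467 -0.0148 0 0 0.015" --pt "-0.0467 -0.0148 0 0 0.015" --pt "-0.0467 -0.0148 0 0 0.015" --pt "0 0 0 0 0.015" --pt "0 0 0 0 0.015"

```text
time_s: 17.6
tcp_pos: [0.494, -0.1132, 0.1627]
tcp_rot: [180.0, -0.0, 96.9]
wrist_force: [-0.9, -0.1, -0.3]
width: 0.0203
finger_force: 58.9
```

```bash
python3 - <<'E'
from h import *
import pickle
s=get_state();c=camera_info("wrist");im=snapshot("wrist");print(s["time_s"],s["tcp_pos"],s["tcp_rot"],s["width"])
pickle.dump((s,c,im),open("w5.pkl","wb"))
tp=s["tcp_pos"];y=np.radians(s["tcp_rot"][2]);R=np.array([[np.cos(y),np.sin(y)],[np.sin(y),-np.cos(y)]])
print("tool d to B",R.T@(np.array([.4931,-.1134])-tp[:2]))
w=np.array([-.0021,.0006,0]);th=np.linspace(0,2*np.pi,360)
g=cv2.GaussianBlur(im.astype(np.float32).mean(2),(0,0),.8)
for z in(tp[2]+.0148,tp[2]-.0402):
    q=proj(c,np.c_[tp[0]+.011*np.cos(th),tp[1]+.011*np.sin(th),0*th+z]+w);print("core pred",q.min(0),q.max(0))
vs=np.r_[280,290,350]
for v in vs:
    d=np.diff(g[v]);print(v,[(i+.5,round(float(d[i]),1)) for i in range(285,365) if abs(d[i])>6 and abs(d[i])>=max(abs(d[i-1]),abs(d[i+1]))])
d=np.diff(g[:,323]);print([(i+.5,round(float(d[i]),1)) for i in range(200,390) if abs(d[i])>2 and abs(d[i])>=max(abs(d[i-1]),abs(d[i+1]))])
E
```

```text
17.6 [ 0.49395543 -0.11321173  0.16265486] [ 1.79981456e+02 -2.13072253e-02  9.69483648e+01] 0.02026537564053265
tool d to B [-8.34004697e-05 -8.71919774e-04]
core pred [291.08996012 317.3390219 ] [355.01851719 373.01853902]
core pred [299.95024188 261.1309305 ] [345.96036273 303.63864625]
280 [(300.5, -21.3), (364.5, 31.1)]
290 [(298.5, -14.4), (353.5, 7.8), (364.5, 26.6)]
350 [(294.5, 26.0), (352.5, -26.8)]
[(203.5, 5.5), (216.5, -3.3), (219.5, 3.4), (242.5, -4.5), (253.5, 2.1), (262.5, -2.9), (294.5, -3.0), (317.5, 3.5), (369.5, -5.4), (374.5, 2.4), (383.5, 19.7)]
```

Emit:
jog_arm --pt "0 -0.0009 0 0 0.015" --pt "0 0 0.03 0 0.015" --pt "0 0 0.03 0 0.015" --pt "0 0 0.01 0 0.015" --pt "0 0 0.003 0 0.015" --pt "0 0 0.003 0 0.015" --pt "0 0 0.002 0 0.015" --pt "0 0 0 0 0.015"

```text
time_s: 18.65
tcp_pos: [0.4932, -0.1134, 0.0846]
tcp_rot: [180.0, 0.0, 97.0]
wrist_force: [0.2, -0.4, -0.9]
width: 0.0203
finger_force: 58.8
```

Emit:
jog_arm --pt "0 0 0.004 0 0.015" --pt "0 0 0.004 0 0.015" --pt "0 0 0.004 0 0.015" --pt "0 0 0.005 0 0.015" --pt "0 0 0 0 0.015"

```text
time_s: 19.27
tcp_pos: [0.4927, -0.1133, 0.0668]
tcp_rot: [-179.9, -0.0, 97.0]
wrist_force: [-0.3, -0.3, -0.5]
width: 0.0204
finger_force: 58.9
```

Emit:
jog_arm --pt "0 0 0 0 0.036" --pt "0 0 0 0 0.036" --pt "0 0 0 0 0.036" --pt "0 0 -0.04 0 0.036" --pt "0 0 -0.05 0 0.04" --pt "-0.045 0 0 0 0.04" --pt "-0.02 0 0 0 0.04" --pt "0 0 0 0 0.04"

```text
time_s: 20.27
tcp_pos: [0.5007, -0.1788, 0.1567]
tcp_rot: [-179.9, -0.0, 96.9]
wrist_force: [-0.3, 0.8, -1.1]
width: 0.0401
finger_force: 0.0
```

```bash
python3 - <<'E'
from h import *
import pickle
s=get_state();c=camera_info("wrist");im=snapshot("wrist");print(s["time_s"],s["tcp_pos"],s["tcp_rot"],s["width"],s["wrist_force"])
pickle.dump((s,c,im),open("w6.pkl","wb"))
x=im[:,:,::-1].astype(float);x=(255*np.clip(x/140,0,1)**.6).astype(np.uint8)
x=cv2.resize(x[0:400,160:600],None,fx=1.5,fy=1.5,interpolation=2)
cv2.imwrite("pics/w6.png",x)
w=np.array([-.0021,.0006,0]);yw=np.radians(7.0);X=np.array([np.cos(yw),np.sin(yw)]);Y=np.array([-np.sin(yw),np.cos(yw)]);o=np.array([.4994,-.1650])
P=lambda x,y,z:np.array([*(o+x*X+y*Y),z])+w
for n,p in dict(c=P(-.03,.075,.048),d=P(.03,.075,.048),e=P(-.03,-.075,.048),tab1=P(-.007,.016,.083),tab2=P(.007,-.016,.083),A=P(0,-.052,.073),B=P(0,.052,.073)).items():
    q=proj(c,p)[0];print(n,q.round(1),((q-[160,0])*1.5).round(0))
E
```

```text
20.275 [ 0.5006545  -0.17875824  0.15672328] [-1.79949749e+02 -3.78732488e-02  9.68709934e+01] 0.04007141335509668 [-0.3192453   0.75732142 -1.10486046]
c [272.1  95.9] [168. 144.]
d [374.7  95.6] [322. 143.]
e [280.7 325.3] [181. 488.]
tab1 [310.7 207. ] [226. 311.]
tab2 [336.3 262.8] [264. 394.]
A [323.9 312.2] [246. 468.]
B [323.5 137.5] [245. 206.]
```

View pics/w6.png

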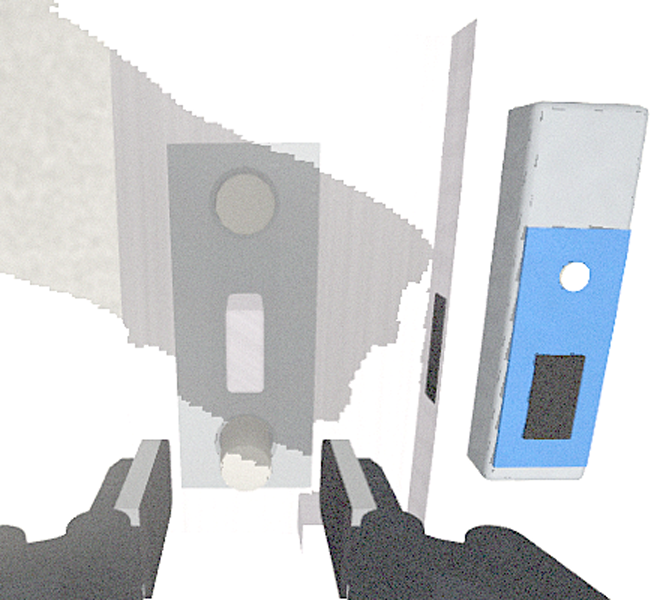

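Both cores are seated: tops at crop (245,204) and (246,468), matching the predicted positions, with the tab at about (245,343). Next I grip the tab.

Emit:
jog_arm --pt "0.0139 0.0004 0 0 0.04" --pt "0 0 0.03 0 0.04" --pt "0 0 0.03 0 0.04" --pt "0 0 0.02 0 0.04" --pt "0 0 0.01 0 0.04" --pt "0 0 0 0 0.04"

```text
time_s: 21.08
tcp_pos: [0.4993, -0.163, 0.067]
tcp_rot: [-179.9, -0.0, 97.1]
wrist_force: [0.1, -0.2, 0.9]
width: 0.0401
finger_force: 0.0
```

Emit:
jog_arm --pt "0 0 0 0 0.008" --pt "0 0 0 0 0.008" --pt "0 0 0 0 0.008" --pt "0 0 0 0 0.008"

```text
time_s: 21.58
tcp_pos: [0.5001, -0.164, 0.0681]
tcp_rot: [179.9, 0.0, 97.0]
wrist_force: [-1.2, 2.2, 7.0]
width: 0.0127
finger_force: 61.0
```

Emit:
jog_arm --pt "-0.008 0 0 0 0.008" --pt "-0.008 0 0 0 0.008" --pt "-0.006 0 0 0.4 0.008" --pt "0 0.012 0 0 0.008" --pt "0 0.015 0 0 0.008" --pt "0 0.015 0 0 0.008" --pt "0 0.01 0 0 0.008" --pt "0 0 0 0 0.008"

```text
time_s: 22.58
tcp_pos: [0.5553, -0.1802, 0.0681]
tcp_rot: [179.9, 0.0, 96.6]
wrist_force: [1.3, -0.4, 4.0]
width: 0.0128
finger_force: 60.7
```

Emit:
jog_arm --pt "-0.001 0 0 0 0.008" --pt "-0.001 0 0 0 0.008" --pt "0 0.002 0 0 0.008" --pt "0 0.002 0 0 0.008" --pt "0 0 0 0 0.008"

```text
time_s: 23.2
tcp_pos: [0.5577, -0.1816, 0.0682]
tcp_rot: [-180.0, 0.0, 96.6]
wrist_force: [-5.5, 1.7, 10.7]
width: 0.013
finger_force: 61.6
```

Emit:
jog_arm --pt "-0.001 0 0 0 0.008" --pt "-0.001 0 0 0 0.008" --pt "0 0 0 0 0.008" --pt "0 0.001 0 0 0.008" --pt "0 0 0 0 0.008"

```text
time_s: 23.82
tcp_pos: [0.5588, -0.183, 0.0682]
tcp_rot: [-180.0, -0.0, 96.6]
wrist_force: [-5.0, 2.0, 10.6]
width: 0.013
finger_force: 61.7
```

Emit:
jog_arm --pt "-0.001 0 0 0 0.008" --pt "0 0.001 0 0 0.008" --pt "0 0.001 0 0 0.008" --pt "0 0 0 0 0.008" --pt "0 0 0 0 0.008"

```text
time_s: 24.45
tcp_pos: [0.56, -0.1834, 0.0682]
tcp_rot: [-179.9, -0.1, 96.6]
wrist_force: [-8.2, 4.8, 14.3]
width: 0.0127
finger_force: 62.2
```

```bash
cat > chk.py <<'E'
from h import *
s=get_state();c=camera_info("wrist");im=snapshot("wrist");print(s["time_s"],s["tcp_pos"],s["tcp_rot"],s["wrist_force"],s["moment"])
yw=np.radians(6.5);n=np.array([np.cos(yw),np.sin(yw)]);t=np.array([-n[1],n[0]])
f=np.array([.5846,-.148]);st=np.array([.562,-.2586]);w=np.array([-.0021,.0006]);p=s["tcp_pos"][:2]+w
print("fence x (want -.030)",(p-f)@n,"stop y (want .075)",(p-st)@t)
cv2.imwrite("pics/chk.png",im[:,:,::-1])
E
python3 chk.py
```

```text
24.45 [ 0.56004161 -0.18336141  0.06821811] [-1.79903075e+02 -8.37442596e-02  9.65785201e+01] [-8.18863324  4.79928925 14.26058257] [ 0.83240596  1.67357437 -0.25160859]
fence x (want -.030) -0.030422128080971715 stop y (want .075) 0.07581050643828832
```

Emit:
jog_arm --pt "0 0.0015 0.0005 0 0.008" --pt "0 0.0015 0.0005 0 0.008" --pt "0 0 0 0 0.008" --pt "0 0 0 0 0.008"

```text
time_s: 25.0
tcp_pos: [0.561, -0.1832, 0.0682]
tcp_rot: [-179.7, -0.1, 96.5]
wrist_force: [-19.7, 4.0, 29.1]
width: 0.0129
finger_force: 64.5
```

```bash
python3 chk.py
```

```text
25.0 [ 0.56099611 -0.18323876  0.06821363] [-1.79736901e+02 -6.04716683e-02  9.65420815e+01] [-19.66357381   4.0334042   29.09979181] [ 0.75296383  3.89410158 -0.16554943]
fence x (want -.030) -0.029459880656535525 stop y (want .075) 0.07582432526585794
```

Emit:
jog_arm --pt "0 0 0 0 0.008" --pt "0 0 0 0 0.008" --pt "0 0 0 0 0.008" --pt "0 0 0 0 0.008"

```text
time_s: 25.55
tcp_pos: [0.561, -0.1833, 0.0682]
tcp_rot: [-179.7, -0.1, 96.5]
wrist_force: [-19.6, 4.0, 29.3]
width: 0.0131
finger_force: 64.5
```

```bash
python3 -c "
from station import *
print(job_done())"
```

```text
the job is handed in; nothing more can be done
None
```

I handed the job in at 25.6 s with both cores seated in the bores and the carrier still held against the fence and down on the deck (wrist readings about 20 N sideways and 29 N down, not moving); stop distance worked out at about 75.8 mm against 75 mm touching, and the hand-in gave no verdict.

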